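# Turn the tackle carousel to the swivels

### The job

Turn the tackle carousel by pushing its rim handles round with the fingertips, until the white dish of brass swivels stands at the front, in line with the brass arrow on the base board, and leave it standing still there. Push gently, without squeezing a handle: do not touch, lift, slide or tip anything that stands on the carousel, and leave the other things on the bench alone.

Things in the scene. Friction and masses are not known exactly. Their poses are not given: they have to be found in the camera images.
- board: fixed round dark-oak base board, 300 mm across and 18 mm thick, lying on the bench; origin at the centre of its underside, on the turntable's axis; its x axis points away from its front, so its front is its -x side, where a tongue 70 mm wide sticks out to 210 mm from the axis. The board may be turned up to about 30 degrees either way from facing the robot squarely
- arrow_tip (a point): inner point of the flat brass V-shaped arrow (3 mm high) on the board's front tongue, 163 mm from the turntable's axis; it marks the front
- top_centre (a point): centre of the turntable's cork top, on its vertical axis, 58 mm above the bench. The turntable (the carousel) is a pale wooden disc 230 mm across and 18 mm thick (40 to 58 mm above the bench), carried above the board by a central post 100 mm across. It turns freely both ways without stops, with a steady drag of about 2 N at the handles, and stays where it is left
- handle0 (a point): one of the turntable's six equal straight stub handles, like those of a ship's wheel, which stick out level from the rim every 60 degrees: round bars 14 mm thick from the rim (115 mm from the axis) out to a ball end 18 mm thick (end 165 mm from the axis), centre line 49 mm above the bench, 24 mm of clear space between their underside and the board. The point lies on the bar 140 mm from the axis; the other five follow at 60 degree steps
- dish_centre (a point): middle (half-way up) of the white ceramic dish holding five brass swivels (68 mm across the rim, 22 mm high), standing loose on the turntable, its centre 66 mm from the axis
- tin_centre (a point): middle of the small round aluminium tin (62 mm across, 29 mm high), standing loose on the turntable 66 mm from the axis
- seat_centre (a point): middle of the black plastic reel seat (a tube 76 mm long, 22 mm thick), lying loose on the turntable 66 mm from the axis
- pot_centre (a point): middle of the small grey plastic pot of orange floats (52 mm across, 26 mm high; the floats reach 28 mm), standing loose on the turntable 66 mm from the axis
- spool: spool of line, bystander on the bench beside the board (60 mm across, 30 mm high), origin at the centre of its underside
- lead: conical lead weight, bystander on the bench beside the board (42 mm across, 40 mm high), origin at the centre of its underside
- fish_scale: flat steel fish scale with a hook, bystander lying on the bench (190 mm long, 18 mm high), origin under the middle of its 110 mm long body
- driver: screwdriver, bystander lying on the bench, about 200 mm long, origin near its middle
Mind the look-alikes: they are no part of the job. Leave any turquoise look-alike of the part that bears dish_centre alone.

How it is judged:
By the outcome, as a careful person would: the job done as asked, in the order asked, and still so for the second after the job is handed in, with the robot touching nothing.
It also fails if it takes over 64 s, if anything falls off the work surface, if the arm or the gripper's body presses on something with over 40 N, if the wrist force passes 120 N, or if a joint passes its speed limit or range.

### The arm

A 7-joint arm with a two-finger parallel gripper is mounted at the origin on the work surface. World frame = base frame: x ahead of the robot, y to its left, z up, the work surface at z = 0. Lengths are in mm, angles in rad, forces in N, time in s.
With the tool pointing down it reaches from about 425 to 1025 mm from the base axis. Payload 9.4 kg.
Tool frame: the origin (TCP) lies midway between the tips of the shut fingers; the grasp point (between the pads) lies 19 mm behind it (env.grip_depth is the distance from the TCP to the grasp point, in mm); z points along the fingers, x is the direction in which the jaws open and shut, and the axes are right-handed (so a half turn about z gives the same grasp; the last joint's range is limited). The gripper opens to 85 mm and grips with 20 to 120 N. Pads are 22 mm wide; open, the fingers measure 114 mm over their backs; the gripper's body (76 mm by 85 mm) begins 54 mm behind the grasp point. The pads swing forward as they close: fully open they stand 13 mm farther back than shut.
Start: joints at [-1.2, 0.599, -0.003, 1.599, 0.002, 0.943, -0.08], TCP at [313.918, 653.513, 200.775] pointing down, gripper open.
Joint ranges: [-2.57, 2.57], [-0.35, 1.97], [-1.29, 1.29], [0.11, 2.56], [-1.05, 4.19], [0.11, 1.86], [-2.63, 2.63]. Speed limits (rad/s): [2.22, 2.22, 3.01, 3.01, 3.14, 3.14, 3.14].

### API

Orientations are given as a rotation vector (axis times angle).
In Python, from station import telemetry, get_image, workorder, env gives the robot as it stands.
- The arm moves only by the tool arm_command, never from a script. Its argument "commands" is a list of rows, each a list of 7 numbers: the finger opening in m, from 0 to 0.0854, then the shift along the tool's x, y, z in m, then the turn, a rotation vector about the tool's x, y, z in rad. A call has 1 to 12 rows; each row is the pose to reach, as a shift and turn from the pose commanded when the call began, along the tool's axes at that moment; what a row does not reach only later rows make up. A row lasts 1/12 s, in which the tool goes at most 41.7 mm and 7.16 degrees, less where a joint would pass 70% of its speed; a pose out of reach is approached as far as the arm can. A call with a gripper value outside its range is refused whole. The fingers move at their own pace and stop on an object; "force" is the grip in N (left out, the last holds). Time passes only in rows, so rows that repeat a pose let the fingers close. It gives the time, the measured TCP pose, the force and the opening at its end, in the units of the state.
- telemetry.get_obs(): the state, without advancing time (a new reading comes with each control period).
- get_image(name): name is "scene" or "top"; returns a dict with "color" (480x640x3 uint8, blue, green, red), "fx", "fy", "cx", "cy" (pixels), "dist_coeffs" ([k1, k2, p1, p2, k3] as OpenCV has them; the pictures are not rectified), "cam_to_world" (4x4, takes a point from camera to world coordinates). Camera axes: x right, y down, z forward; pixel columns grow to the right and rows downward; lengths in mm; the calibration is good to about 2 mm. A picture is of the moment at which its call begins. There is no depth.
- workorder.sign_off(): hands the job in, once; it reports no verdict.
The state is a dict: "t": time; "q": joint angles; "joint_velocities": joint speeds; "effort": joint torques, N m; "ee_pos": TCP position; "eef_rot": TCP orientation; "contact_force": force on the tool from outside, world axes, zero at the start; "moment": the same for the moment, N m; "finger_gap": finger opening in mm.
Only numpy, scipy, OpenCV 4.12 (cv2) and the standard library are available. Lean on these libraries where they do the work, as an engineer would, in place of code of your own. Each camera call takes 0.05 s, during which the arm holds its last target.

## Working session

There is one attempt and no reset: what is moved stays moved. The work goes in short steps, Python scripts to look and compute and a tool call to move; the robot and the scene stay as the last step left them, time stands still between calls to the robot, and variables do not carry over. Pictures are saved under pics/ and viewed, and the job is handed in when it is done.

Besides the shell and the picture viewer there is one more tool, called after ">>>" by a JSON object that holds its "name" and its "arguments". arm_command: Moves the arm, as the interface text tells. Its arguments: {"type":"object","properties":{"commands":{"type":"array"},"force":{"type":"number"}},"required":["commands"]}

```bash
mkdir -p pics; ls
python3 - <<'E'
from station import telemetry,get_image
import cv2
o=telemetry.get_obs();print(o['t'],o['ee_pos'],o['eef_rot'],o['finger_gap'])
for n in('scene','top'):
    im=get_image(n);cv2.imwrite(f'pics/{n}0.png',im['color']);print(n,im['fx'],im['fy'],im['cx'],im['cy'],im['dist_coeffs'],im['cam_to_world'])
E
```

```text
pics
0.0 [313.68377446 653.03940549 199.92914661] [ 2.65837875e+00  1.67234407e+00 -1.98086205e-03] 85.13015699744264
scene 462.09619563071044 462.09619563071044 324.9914923517408 232.0778293713784 [0.01699268 0.         0.         0.         0.        ] [[ 2.11867720e-02  6.80251306e-01 -7.32672697e-01  1.33567883e+03]
 [ 9.99775535e-01 -1.44010155e-02  1.55399632e-02 -2.35219207e+01]
 [ 1.98493576e-05 -7.32837479e-01 -6.80403725e-01  8.56224821e+02]
 [ 0.00000000e+00  0.00000000e+00  0.00000000e+00  1.00000000e+00]]
top 501.00729160710847 501.00729160710847 320.4885985327252 231.738557005194 [-0.14344947  0.          0.          0.          0.        ] [[ 9.31407928e-03 -9.82480802e-01  1.86130924e-01  2.09181147e+02]
 [-9.99834328e-01 -1.20612479e-02 -1.36323842e-02 -7.41917666e+00]
 [ 1.56385270e-02 -1.85973114e-01 -9.82430373e-01  1.61574210e+03]
 [ 0.00000000e+00  0.00000000e+00  0.00000000e+00  1.00000000e+00]]
```

View pics/scene0.png

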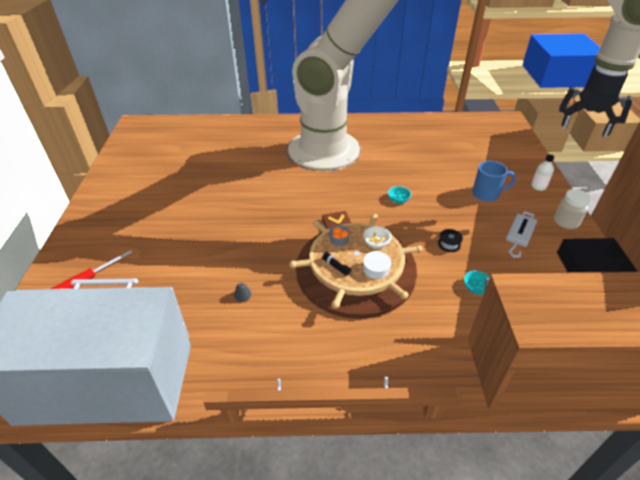

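View pics/top0.png

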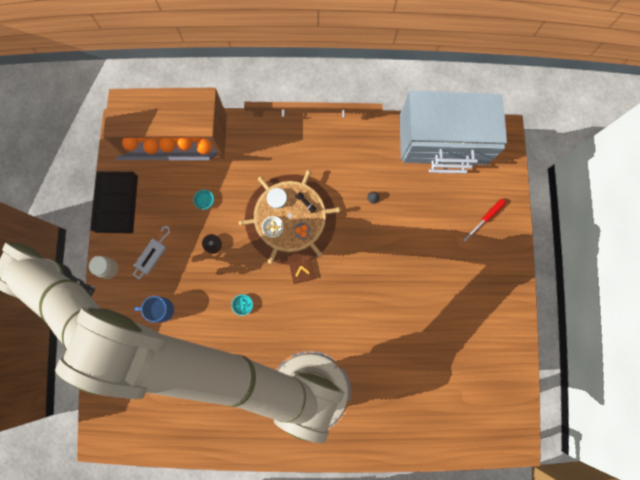

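Run:
```python
import cv2
a=cv2.imread('pics/top0.png')[165:295,225:355];cv2.imwrite('pics/topc.png',cv2.resize(a,(585,585),interpolation=cv2.INTER_CUBIC))
a=cv2.imread('pics/scene0.png')[195:325,280:440];cv2.imwrite('pics/scenec.png',cv2.resize(a,(720,585),interpolation=cv2.INTER_CUBIC))
```

```text
(no output)
```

View pics/topc.png

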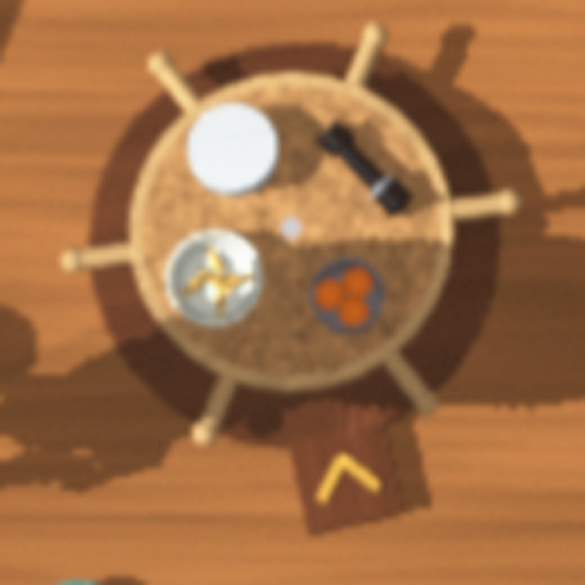

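View pics/scenec.png

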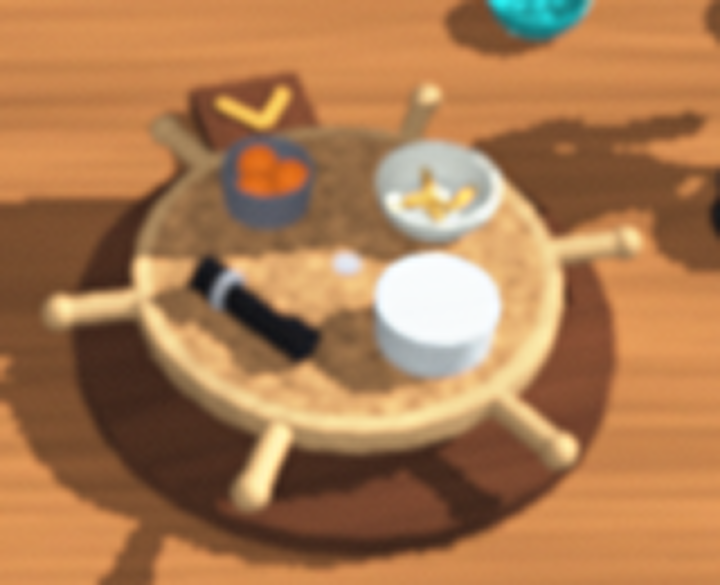

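```bash
cat > h.py <<'E'
import numpy as np,cv2
from station import telemetry,get_image,env
def unproj(im,uv,z):
    K=np.array([[im['fx'],0,im['cx']],[0,im['fy'],im['cy']],[0,0,1]])
    p=cv2.undistortPoints(np.array(uv,float).reshape(-1,1,2),K,np.array(im['dist_coeffs'])).reshape(-1,2)
    T=np.array(im['cam_to_world']);d=np.c_[p,np.ones(len(p))]@T[:3,:3].T
    s=(z-T[2,3])/d[:,2];return (T[:3,3]+d*s[:,None])[:,:2]
def crop(uv,x0,y0,s=4.5):
    return (np.array(uv,float)+.5)/s-.5+[x0,y0]
def ang(v): return np.degrees(np.arctan2(v[...,1],v[...,0]))
E
python3 - <<'E'
from h import *
np.set_printoptions(precision=1,suppress=True)
for n,o,b,arr,dish,hub in(('top',(225,165),[(68,260),(158,62),(373,33),(512,202),(430,404),(203,433)],(344,456),(214,278),(290,228)),
 ('scene',(280,195),[(630,241),(563,450),(251,488),(58,312),(163,128),(428,96)],(264,128),(438,186),(346,263))):
    im=get_image(n)
    B=unproj(im,crop(b,*o),49);c=B.mean(0);print(n,c,np.hypot(*(B-c).T),ang(B-c), ang(B-c)%60)
    a=unproj(im,crop([arr],*o),20)[0];d=unproj(im,crop([dish],*o),80)[0]
    print('hub',unproj(im,crop([hub],*o),60),'arrow',a,np.hypot(*(a-c)),ang(a-c),'dish',d,np.hypot(*(d-c)),ang(d-c))
    if n=='top':
        for k,p,z in(('spool',(211,243),30),('tdish1',(242,304),20),('tdish2',(204,199),20)):print(k,unproj(im,[p],z))
E
```

```text
top [556.8  71.6] [159.6 158.  157.7 159.3 159.3 157.2] [  98.5   38.6  -21.   -81.8 -140.9  158.3] [38.5 38.6 39.  38.2 39.1 38.3]
hub [[556.   71.4]] arrow [399.3  31.6] 162.5547799494794 -165.74668184848196 dish [515.3 122.5] 65.6563436134192 129.2484714905786
spool [[468.4 322.7]]
tdish1 [[275.4 217. ]]
tdish2 [[616.7 355.7]]
scene [552.7  70.8] [158.4 157.6 155.1 157.7 156.9 157.8] [  98.3   38.5  -21.9  -81.3 -140.8  158.4] [38.3 38.5 38.1 38.7 39.2 38.4]
hub [[554.3  69.1]] arrow [400.   32.4] 157.51015379590095 -165.88596765238637 dish [516.4 121. ] 61.90147979561155 125.90933387526475
```

```bash
cat >> h.py <<'E'
from scipy.spatial.transform import Rotation as R
C=np.array([556.,71.2])
def wheel(a,r,z): # tool pose with x tangential (ccw) at wheel angle a deg
    t=np.radians(a); x=np.array([-np.sin(t),np.cos(t),0]); zz=np.array([0,0,-1.]); 
    return np.r_[C+r*np.array([np.cos(t),np.sin(t)]),z], R.from_matrix(np.c_[x,np.cross(zz,x),zz])
def rel(p0,R0,p,Rt):
    return np.r_[R0.inv().apply(p-p0)/1000,(R0.inv()*Rt).as_rotvec()]
def cur():
    o=telemetry.get_obs();return np.array(o['ee_pos']),R.from_rotvec(o['eef_rot'])
E
python3 - <<'E'
from h import *
np.set_printoptions(precision=4,suppress=True)
p,r=cur();print(rel(p,r,*wheel(-50,136,200)),telemetry.get_obs()['q'])
E
```

```text
[-0.4759  0.5942  0.0007  0.0002  0.0009  0.4249] [-1.1997  0.5998 -0.0026  1.5998  0.0018  0.9429 -0.0798]
```

>>> {"name": "arm_command", "arguments": {"commands": [[0,-0.01,0.012,0,0,0,0.01],[0,-0.025,0.031,0,0,0,0.02],[0,-0.045,0.056,0,0,0,0.04],[0,-0.066,0.082,0,0,0,0.06],[0,-0.087,0.109,0,0,0,0.08],[0,-0.108,0.135,0,0,0,0.1],[0,-0.129,0.161,0,0,0,0.12],[0,-0.15,0.187,0,0,0,0.14],[0,-0.171,0.213,0,0,0,0.16],[0,-0.192,0.24,0,0,0,0.18],[0,-0.213,0.266,0,0,0,0.2],[0,-0.234,0.292,0,0,0,0.22]], "force": 40}}

```text
t: 1.2
ee_pos: [476.3, 314.6, 200.8]
eef_rot: [2.827, 1.369, 0.0]
contact_force: [0.8, 0.0, -0.3]
finger_gap: 0.4
```

Run:
```python
from h import *
np.set_printoptions(precision=4,suppress=True)
p,r=cur();print(p,rel(p,r,*wheel(-50,136,200)))
```

```text
[476.2711 314.5921 200.8409] [-0.1691  0.3466  0.0009  0.0001 -0.0001  0.204 ]
```

>>> {"name": "arm_command", "arguments": {"commands": [[0,-0.016,0.033,0,0,0,0.02],[0,-0.032,0.066,0,0,0,0.04],[0,-0.048,0.099,0,0,0,0.06],[0,-0.064,0.132,0,0,0,0.08],[0,-0.08,0.165,0,0,0,0.1],[0,-0.096,0.198,0,0,0,0.12],[0,-0.112,0.231,0,0,0,0.14],[0,-0.128,0.264,0,0,0,0.16],[0,-0.144,0.297,0,0,0,0.18],[0,-0.158,0.325,0,0,0,0.195],[0,-0.166,0.341,0,0,0,0.204],[0,-0.169,0.347,0,0,0,0.204]]}}

```text
t: 2.2
ee_pos: [644.4, -35.0, 200.6]
eef_rot: [2.953, 1.069, -0.0]
contact_force: [-0.2, -0.8, 0.3]
finger_gap: -0.2
```

Run:
```python
from h import *
np.set_printoptions(precision=4,suppress=True)
p,r=cur();print(p,rel(p,r,*wheel(-50,136,34)),telemetry.get_obs()['q'])
im=get_image('scene');cv2.imwrite('pics/s1.png',im['color'])
```

```text
[644.3792 -34.9663 200.6307] [ 0.0006 -0.0023  0.1666  0.0012  0.0006 -0.0035] [-0.1312  0.505   0.1447  1.7991 -0.0918  0.8437  0.7514]
```

View pics/s1.png

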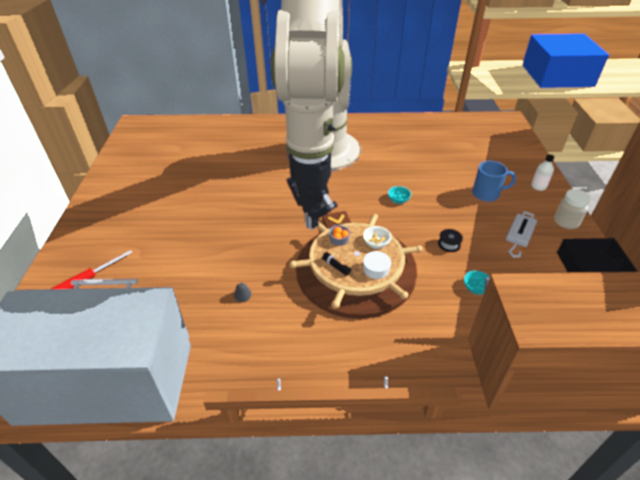

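>>> {"name": "arm_command", "arguments": {"commands": [[0,0,-0.001,0.015,0,0,0],[0,0,-0.002,0.035,0,0,0],[0,0,-0.002,0.055,0,0,0],[0,0,-0.002,0.075,0,0,0],[0,0,-0.002,0.095,0,0,0],[0,0,-0.002,0.11,0,0,0],[0,0,-0.002,0.125,0,0,0],[0,0,-0.002,0.138,0,0,0],[0,0,-0.002,0.15,0,0,0],[0,0,-0.002,0.16,0,0,0],[0,0,-0.002,0.166,0,0,0],[0,0,-0.002,0.166,0,0,0]]}}

```text
t: 3.25
ee_pos: [641.7, -29.5, 33.6]
eef_rot: [-2.951, -1.076, 0.002]
contact_force: [1.1, -0.8, -0.4]
finger_gap: 0.2
```

Run:
```python
from h import *
np.set_printoptions(precision=4,suppress=True)
p,r=cur();print(p)
for a in np.arange(-50,-25,2):print(a,rel(p,r,*wheel(a,136,34)))
for n in('scene','top'):
  im=get_image(n);a=im['color'][165:325,225:440];cv2.imwrite(f'pics/{n}2.png',cv2.resize(a,None,fx=3,fy=3))
```

```text
[641.7029 -29.4898  33.5752]
-50 [-0.0009  0.0038 -0.0004 -0.0012  0.0012  0.0013]
-48 [ 0.0038  0.0037 -0.0004 -0.0012  0.0012 -0.0336]
-46 [ 0.0086  0.0035 -0.0004 -0.0012  0.0012 -0.0685]
-44 [ 0.0133  0.0031 -0.0004 -0.0012  0.0011 -0.1034]
-42 [ 0.018   0.0025 -0.0004 -0.0012  0.0011 -0.1383]
-40 [ 0.0227  0.0017 -0.0005 -0.0013  0.0011 -0.1732]
-38 [ 0.0273  0.0008 -0.0005 -0.0013  0.0011 -0.2081]
-36 [ 0.032  -0.0002 -0.0005 -0.0013  0.0011 -0.243 ]
-34 [ 0.0366 -0.0014 -0.0005 -0.0013  0.001  -0.278 ]
-32 [ 0.0411 -0.0028 -0.0005 -0.0013  0.001  -0.3129]
-30 [ 0.0456 -0.0044 -0.0005 -0.0014  0.001  -0.3478]
-28 [ 0.05   -0.0061 -0.0005 -0.0014  0.001  -0.3827]
-26 [ 0.0544 -0.0079 -0.0005 -0.0014  0.0009 -0.4176]
```

View pics/scene2.png

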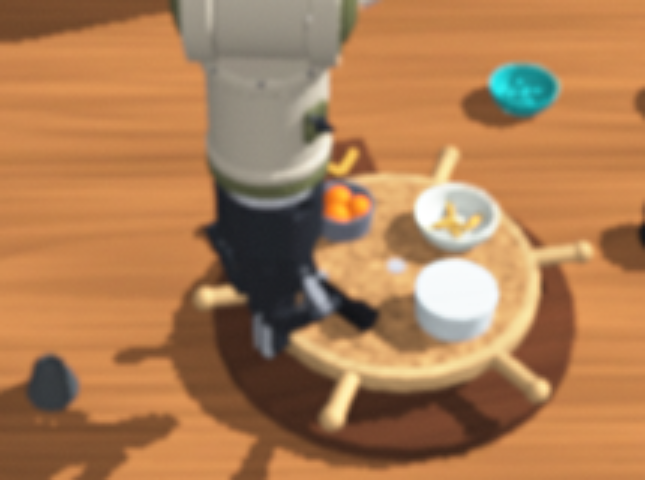

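View pics/top2.png

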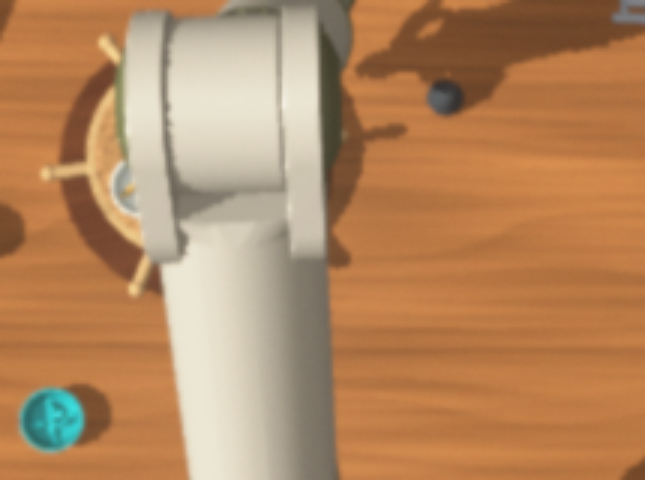

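>>> {"name": "arm_command", "arguments": {"commands": [[0,0,0.003,0,0,0,0],[0,0.004,0.005,0,0,0,-0.035],[0,0.009,0.005,0,0,0,-0.07],[0,0.013,0.005,0,0,0,-0.1],[0,0.018,0.004,0,0,0,-0.14],[0,0.023,0.003,0,0,0,-0.17],[0,0.025,0.003,0,0,0,-0.19],[0,0.027,0.002,0,0,0,-0.21],[0,0.027,0.002,0,0,0,-0.21]]}}

```text
t: 4.1
ee_pos: [664.4, -13.4, 34.7]
eef_rot: [-2.821, -1.382, -0.0]
contact_force: [0.1, 0.1, -0.3]
finger_gap: -0.1
```

```bash
cat > g.py <<'E'
from h import *
import sys
np.set_printoptions(precision=4,suppress=True)
p,r=cur();a=ang(p[:2]-C);print(p,'wheel',a,np.hypot(*(p[:2]-C)),'tool',ang(r.as_matrix()[:2,0])-90,telemetry.get_obs()['contact_force'],telemetry.get_obs()['q'])
r0=wheel(a,138,34)
for d in map(float,sys.argv[1:]):print(d,rel(p,r,*wheel(a+d,137,34)))
E
python3 g.py 1 2 3 4 5 6 7 8
```

```text
[664.4284 -13.4278  34.7273] wheel -37.97184633333161 137.54481437255183 tool -37.792454879550334 [ 0.0951  0.0801 -0.2767] [-0.0935  0.726   0.0447  1.8634 -0.057   0.5533  0.8995]
1.0 [ 0.0024 -0.0006  0.0007 -0.0002 -0.0002 -0.0143]
2.0 [ 0.0048 -0.0006  0.0007 -0.0002 -0.0002 -0.0318]
3.0 [ 0.0072 -0.0007  0.0007 -0.0002 -0.0002 -0.0492]
4.0 [ 0.0096 -0.0008  0.0007 -0.0002 -0.0002 -0.0667]
5.0 [ 0.0119 -0.001   0.0007 -0.0002 -0.0002 -0.0841]
6.0 [ 0.0143 -0.0013  0.0007 -0.0002 -0.0002 -0.1016]
7.0 [ 0.0167 -0.0015  0.0007 -0.0002 -0.0002 -0.119 ]
8.0 [ 0.0191 -0.0018  0.0007 -0.0001 -0.0002 -0.1365]
```

>>> {"name": "arm_command", "arguments": {"commands": [[0,0.001,0,0,0,0,-0.009],[0,0.0024,0,0,0,0,-0.017],[0,0.0048,0,0,0,0,-0.035],[0,0.0072,-0.0002,0,0,0,-0.052],[0,0.0096,-0.0003,0,0,0,-0.07],[0,0.0119,-0.0005,0,0,0,-0.087],[0,0.0143,-0.0007,0,0,0,-0.105],[0,0.0167,-0.001,0,0,0,-0.122],[0,0.0191,-0.0013,0,0,0,-0.14]]}}

```text
t: 4.85
ee_pos: [675.1, 2.0, 34.8]
eef_rot: [2.718, 1.576, 0.0]
contact_force: [-0.4, -0.0, -0.1]
finger_gap: 0.1
```

```bash
python3 g.py 2 5 10 15
python3 - <<'E'
from h import *
im=get_image('scene');a=im['color'][165:325,225:440];cv2.imwrite('pics/s3.png',cv2.resize(a,None,fx=3,fy=3))
E
```

```text
[675.1454   2.0461  34.7856] wheel -30.13154680226094 137.76025495886864 tool -29.793244688343222 [-0.4061 -0.0223 -0.1097] [-0.094   0.7343  0.0109  1.8361 -0.0134  0.5712  0.9762]
2.0 [ 0.0048 -0.0008  0.0008  0.0001  0.     -0.029 ]
5.0 [ 0.0119 -0.0012  0.0008  0.0001  0.     -0.0814]
10.0 [ 0.0238 -0.0027  0.0008  0.0001  0.     -0.1686]
15.0 [ 0.0355 -0.0052  0.0008  0.0001  0.     -0.2559]
```

View pics/s3.png

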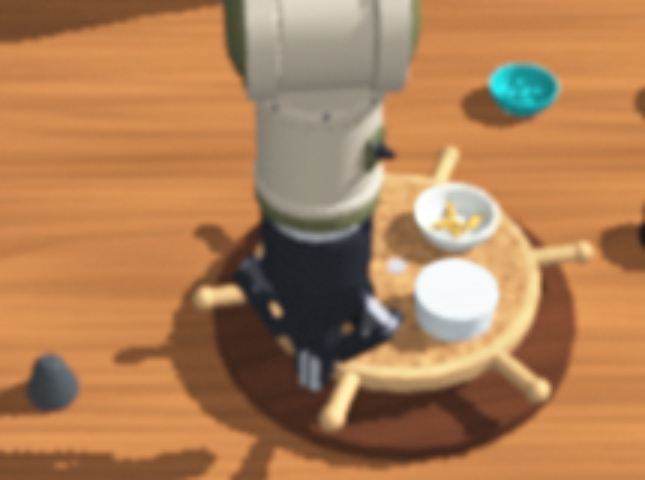

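>>> {"name": "arm_command", "arguments": {"commands": [[0,0.001,0,0,0,0,-0.009],[0,0.0024,0,0,0,0,-0.017],[0,0.0041,0,0,0,0,-0.03],[0,0.006,-0.0001,0,0,0,-0.044],[0,0.0084,-0.0003,0,0,0,-0.061],[0,0.0107,-0.0005,0,0,0,-0.078],[0,0.0131,-0.0007,0,0,0,-0.096],[0,0.0155,-0.0009,0,0,0,-0.113],[0,0.0179,-0.0012,0,0,0,-0.131],[0,0.0203,-0.0015,0,0,0,-0.148],[0,0.0227,-0.0019,0,0,0,-0.166],[0,0.025,-0.0024,0,0,0,-0.183]]}}

```text
t: 5.9
ee_pos: [685.5, 24.9, 34.8]
eef_rot: [2.562, 1.817, 0.0]
contact_force: [0.0, 0.2, 0.4]
finger_gap: -0.2
```

```bash
python3 g.py 5 10  15
python3 - <<'E'
from h import *
im=get_image('scene');a=im['color'][165:325,225:440];cv2.imwrite('pics/s4.png',cv2.resize(a,None,fx=3,fy=3))
E
```

```text
[685.5304  24.9407  34.8301] wheel -19.653215313925003 137.5428424600469 tool -19.30918321677214 [0.0158 0.2176 0.3902] [-0.0974  0.7435 -0.0344  1.8075  0.0418  0.5911  1.0763]
5.0 [ 0.0119 -0.001   0.0008  0.0001 -0.0001 -0.0813]
10.0 [ 0.0238 -0.0025  0.0008  0.0001 -0.     -0.1685]
15.0 [ 0.0355 -0.005   0.0008  0.0001 -0.     -0.2558]
```

View pics/s4.png

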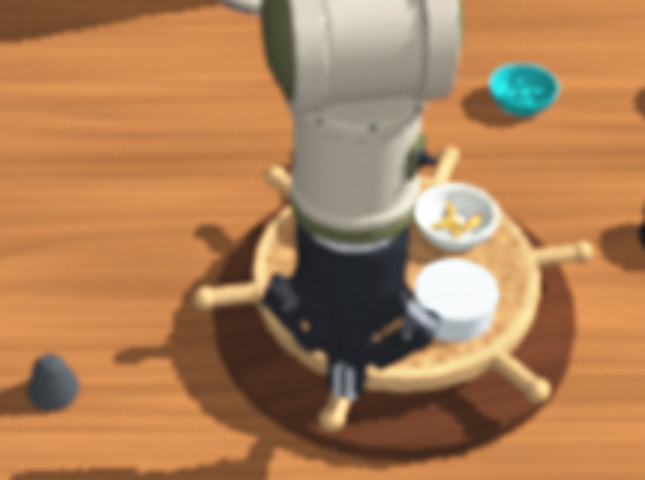

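Run:
```python
from h import *
im=get_image('scene');T=np.array(im['cam_to_world']);W=np.linalg.inv(T)
K=np.array([[im['fx'],0,im['cx']],[0,im['fy'],im['cy']],[0,0,1]])
def pr(P):
    q,_=cv2.projectPoints(np.array(P,float).reshape(-1,1,3),cv2.Rodrigues(W[:3,:3])[0],W[:3,3],K,np.array(im['dist_coeffs']));return q.reshape(-1,2)
p,r=cur()
print(((pr([p,p+[0,0,25],p+[0,0,60],[C[0]+156*np.cos(np.radians(-21.5)),C[1]+156*np.sin(np.radians(-21.5)),49]])-[225,165])*3))
a=im['color'][230:320,300:380];cv2.imwrite('pics/s5.png',cv2.resize(a,None,fx=7,fy=7,interpolation=cv2.INTER_CUBIC))
```

```text
[[346.87384296 414.0879353 ]
 [347.65380145 392.69148022]
 [348.79103146 361.51574668]
 [332.88530339 419.06876673]]
```

View pics/s5.png

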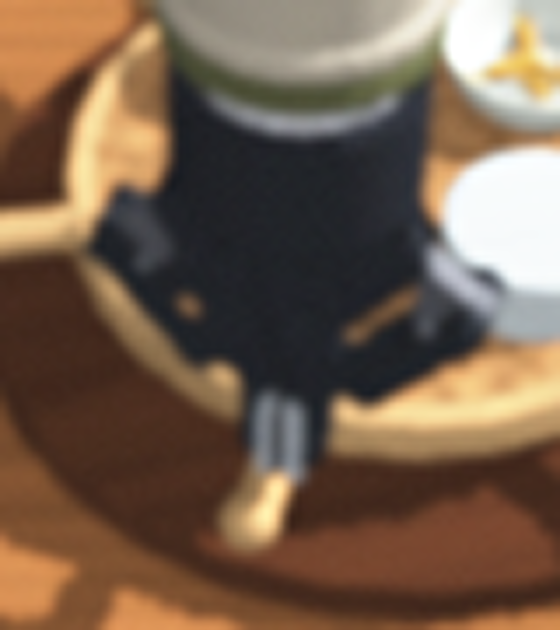

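```bash
cat >> h.py <<'E'
def pr(im,P):
    W=np.linalg.inv(np.array(im['cam_to_world']))
    K=np.array([[im['fx'],0,im['cx']],[0,im['fy'],im['cy']],[0,0,1]])
    q,_=cv2.projectPoints(np.array(P,float).reshape(-1,1,3),cv2.Rodrigues(W[:3,:3])[0],W[:3,3],K,np.array(im['dist_coeffs']));return q.reshape(-1,2)
E
python3 - <<'E'
from h import *
im=get_image('scene')
q=pr(im,[[644.4,-35,200.6],[644.4,-35,225],[641.7,-29.5,33.6],[641.7,-29.5,55],[675.1,2,34.8],[675.1,2,56]]);print(q)
def mk(f,pts,out,x0,y0,s=7):
    a=cv2.imread(f)
    a=cv2.resize(a[y0:y0+80,x0:x0+90],None,fx=s,fy=s,interpolation=cv2.INTER_CUBIC)
    for u,v in pts: cv2.circle(a,(int((u-x0+.5)*s),int((v-y0+.5)*s)),4,(0,0,255),1)
    cv2.imwrite(out,a)
mk('pics/s1.png',q[:2],'pics/m1.png',280,170)
a=cv2.imread('pics/scene2.png')
for u,v in q[2:4]:cv2.circle(a,(int((u-225)*3),int((v-165)*3)),3,(0,0,255),1)
b=cv2.imread('pics/s3.png')
for u,v in q[4:]:cv2.circle(b,(int((u-225)*3),int((v-165)*3)),3,(0,0,255),1)
cv2.imwrite('pics/m2.png',np.hstack([a[200:460,150:450],b[200:460,150:450]]))
E
```

```text
[[312.31097817 237.11831217]
 [312.08625857 228.377798  ]
 [316.03512011 288.70640908]
 [315.91199148 282.60589641]
 [330.08890292 299.5347992 ]
 [330.16023808 293.49639454]]
```

View pics/m1.png

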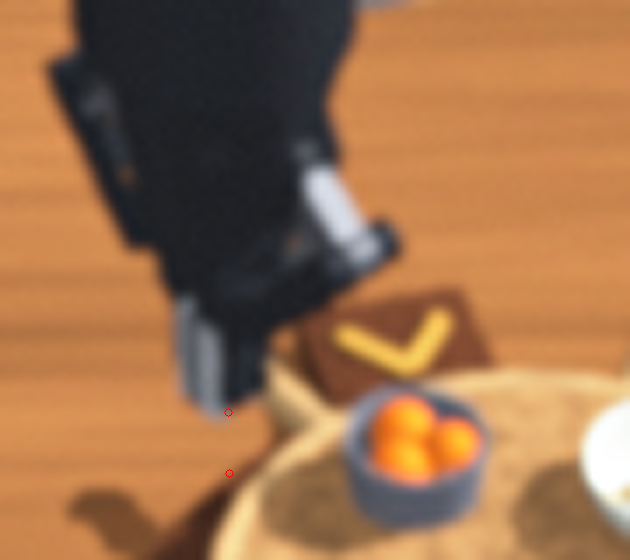

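View pics/m2.png

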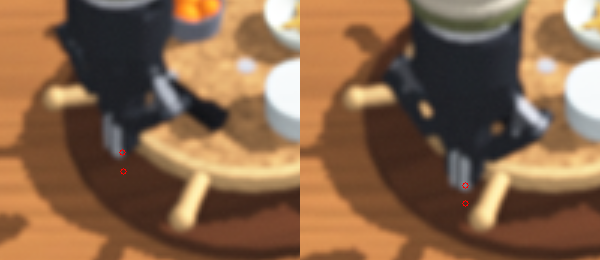

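>>> {"name": "arm_command", "arguments": {"commands": [[0,-0.001,0,-0.003,0,0,0.009],[0,-0.005,-0.0001,-0.004,0,0,0.036],[0,-0.0107,-0.0005,-0.004,0,0,0.078],[0,-0.0167,-0.001,-0.004,0,0,0.122],[0,-0.0227,-0.0019,-0.004,0,0,0.166],[0,-0.0286,-0.003,-0.004,0,0,0.21],[0,-0.0344,-0.0044,-0.004,0,0,0.254],[0,-0.039,-0.0056,-0.004,0,0,0.288],[0,-0.042,-0.0065,-0.004,0,0,0.311],[0,-0.0433,-0.007,-0.004,0,0,0.321],[0,-0.0433,-0.007,-0.002,0,0,0.321]]}}

```text
t: 6.97
ee_pos: [664.5, -14.0, 37.1]
eef_rot: [2.822, 1.381, 0.001]
contact_force: [-0.9, 0.1, -0.3]
finger_gap: -0.0
```

>>> {"name": "arm_command", "arguments": {"commands": [[0,0,0,0.002,0,0,0],[0,0,0,0.004,0,0,0],[0,0,0,0.006,0,0,0],[0,0,0,0.008,0,0,0],[0,0,0,0.01,0,0,0],[0,0,0,0.012,0,0,0],[0,0,0,0.013,0,0,0],[0,0,0,0.013,0,0,0]]}}

```text
t: 7.63
ee_pos: [664.2, -13.9, 23.5]
eef_rot: [-2.821, -1.382, 0.001]
contact_force: [0.6, -0.4, -0.3]
finger_gap: 0.4
```

```bash
python3 g.py 5
python3 - <<'E'
from h import *
im=get_image('scene');p,r=cur()
a=cv2.resize(im['color'][220:320,290:390],None,fx=6,fy=6,interpolation=cv2.INTER_CUBIC)
for u,v in pr(im,[p,p+[0,0,24]]):cv2.circle(a,(int((u-290)*6),int((v-220)*6)),3,(0,0,255),1)
cv2.imwrite('pics/s6.png',a)
E
```

```text
[664.2307 -13.8569  23.4775] wheel -38.16326434701849 137.65374219719567 tool -37.80693192341029 [ 0.6387 -0.3788 -0.329 ] [-0.0919  0.7415  0.0429  1.8677 -0.0569  0.534   0.8997]
5.0 [ 0.0119 -0.0011 -0.0105 -0.0003  0.0003 -0.081 ]
```

View pics/s6.png

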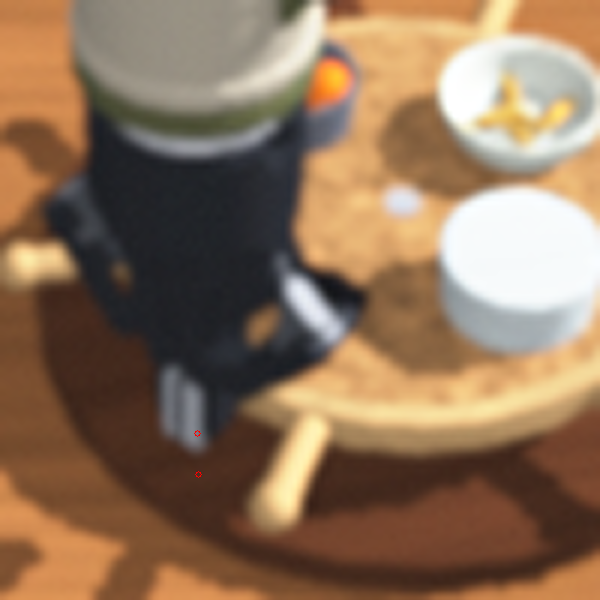

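>>> {"name": "arm_command", "arguments": {"commands": [[0,0,0,0.002,0,0,0],[0,0,0,0.004,0,0,0],[0,0,0,0.006,0,0,0],[0,0,0,0.008,0,0,0],[0,0,0,0.01,0,0,0],[0,0,0,0.01,0,0,0]]}}

```text
t: 8.18
ee_pos: [664.1, -13.8, 13.3]
eef_rot: [-2.821, -1.382, 0.001]
contact_force: [-0.1, -0.3, -0.6]
finger_gap: -0.1
```

```bash
python3 g.py 5
python3 - <<'E'
from h import *
im=get_image('scene');p,r=cur()
a=cv2.resize(im['color'][220:320,290:390],None,fx=6,fy=6,interpolation=cv2.INTER_CUBIC)
for u,v in pr(im,[p,p+[0,0,24]]):cv2.circle(a,(int((u-290)*6),int((v-220)*6)),3,(0,0,255),1)
cv2.imwrite('pics/s7.png',a)
E
```

```text
[664.1243 -13.8025  13.288 ] wheel -38.17285387800333 137.53647582683672 tool -37.79927546773163 [-0.1339 -0.3235 -0.5549] [-0.0909  0.7557  0.0413  1.8711 -0.0574  0.5165  0.9001]
5.0 [ 0.0119 -0.001  -0.0207 -0.0005  0.0004 -0.0807]
```

View pics/s7.png

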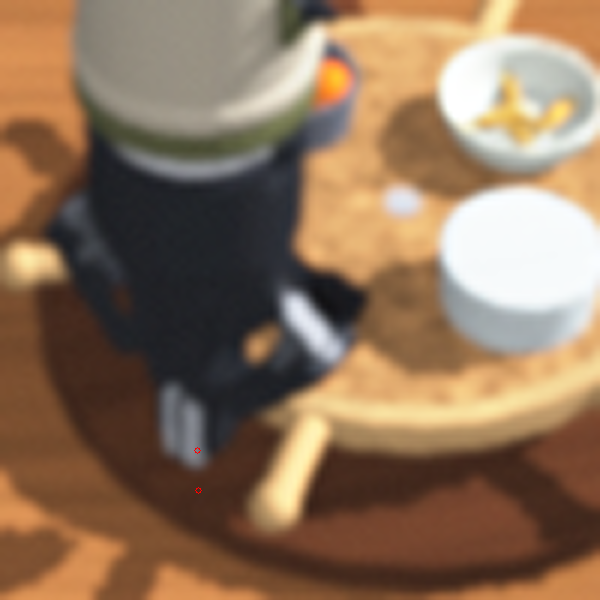

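>>> {"name": "arm_command", "arguments": {"commands": [[0,0.001,0,0,0,0,-0.009],[0,0.0024,0,0,0,0,-0.017],[0,0.0048,0,0,0,0,-0.035],[0,0.0072,-0.0002,0,0,0,-0.052],[0,0.0096,-0.0003,0,0,0,-0.07],[0,0.0119,-0.0005,0,0,0,-0.087],[0,0.0143,-0.0007,0,0,0,-0.105],[0,0.0167,-0.001,0,0,0,-0.122],[0,0.0185,-0.0012,0,0,0,-0.136],[0,0.0203,-0.0015,0,0,0,-0.148],[0,0.0215,-0.0017,0,0,0,-0.157],[0,0.0227,-0.0019,0,0,0,-0.166]]}}

```text
t: 9.23
ee_pos: [676.6, 4.8, 13.7]
eef_rot: [2.696, 1.612, -0.001]
contact_force: [-1.0, -1.4, 0.3]
finger_gap: -0.2
```

>>> {"name": "arm_command", "arguments": {"commands": [[0,0.0012,0,0,0,0,-0.009],[0,0.0024,0,0,0,0,-0.017],[0,0.0036,0,0,0,0,-0.026],[0,0.0048,0,0,0,0,-0.035],[0,0.006,-0.0001,0,0,0,-0.044],[0,0.0072,-0.0002,0,0,0,-0.052],[0,0.0084,-0.0003,0,0,0,-0.061],[0,0.0096,-0.0003,0,0,0,-0.07]]}}

```text
t: 9.9
ee_pos: [681.1, 14.0, 13.8]
eef_rot: [2.638, 1.706, -0.0]
contact_force: [-0.5, -1.8, 0.2]
finger_gap: 0.0
```

```bash
python3 g.py
python3 - <<'E'
from h import *
im=get_image('scene');p,r=cur()
a=cv2.resize(im['color'][220:320,290:390],None,fx=6,fy=6,interpolation=cv2.INTER_CUBIC)
cv2.imwrite('pics/s8.png',a)
E
```

```text
[681.1325  13.9694  13.7764] wheel -24.577469397224533 137.59895664217942 tool -24.231229017502216 [-0.4827 -1.8172  0.163 ] [-0.0948  0.7678 -0.0142  1.8274  0.019   0.5466  1.0266]
```

View pics/s8.png

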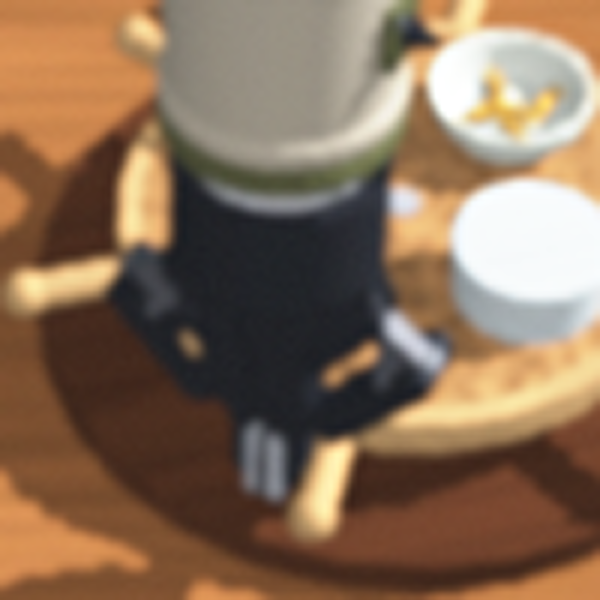

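Run:
```python
from h import *
im=get_image('scene')
for b in([(312,518)],[(25,290)]):
  B=unproj(im,crop(b,290,220,6),49)[0]
  for c in(C,np.array([552.7,70.8])):print(B,ang(B-c))
```

```text
[704.77584963  26.201207  ] -16.82848373756134
[704.77584963  26.201207  ] -16.344659769133234
[589.63444868 -81.72634703] -77.59592205566648
[589.63444868 -81.72634703] -76.38777807415524
```

Run:
```python
import numpy as np
f=lambda L:print([[0,round(.1375*np.sin(np.radians(d)),4),round(-.1375*(1-np.cos(np.radians(d))),4),0,0,0,round(-np.radians(d),3)] for d in L])
f([.5,1.3,2.4,3.6,4.8,6,7.2,8.4,9.6,10.8,12,13.2]);f(np.arange(1,13)*1.2);f([1.2,2.4,3.6,4.8,6,7.2,8.3,9.3,10.1,10.7,11.1,11.3])
```

```text
[[0, np.float64(0.0012), np.float64(-0.0), 0, 0, 0, np.float64(-0.009)], [0, np.float64(0.0031), np.float64(-0.0), 0, 0, 0, np.float64(-0.023)], [0, np.float64(0.0058), np.float64(-0.0001), 0, 0, 0, np.float64(-0.042)], [0, np.float64(0.0086), np.float64(-0.0003), 0, 0, 0, np.float64(-0.063)], [0, np.float64(0.0115), np.float64(-0.0005), 0, 0, 0, np.float64(-0.084)], [0, np.float64(0.0144), np.float64(-0.0008), 0, 0, 0, np.float64(-0.105)], [0, np.float64(0.0172), np.float64(-0.0011), 0, 0, 0, np.float64(-0.126)], [0, np.float64(0.0201), np.float64(-0.0015), 0, 0, 0, np.float64(-0.147)], [0, np.float64(0.0229), np.float64(-0.0019), 0, 0, 0, np.float64(-0.168)], [0, np.float64(0.0258), np.float64(-0.0024), 0, 0, 0, np.float64(-0.188)], [0, np.float64(0.0286), np.float64(-0.003), 0, 0, 0, np.float64(-0.209)], [0, np.float64(0.0314), np.float64(-0.0036), 0, 0, 0, np.float64(-0.23)]]
[[0, np.float64(0.0029), np.float64(-0.0), 0, 0, 0, np.float64(-0.021)], [0, np.float64(0.0058), np.float64(-0.0001), 0, 0, 0, np.float64(-0.042)], [0, np.float64(0.0086), np.float64(-0.0003), 0, 0, 0, np.fl
[... 886 characters left out ...]
, 0, np.float64(-0.063)], [0, np.float64(0.0115), np.float64(-0.0005), 0, 0, 0, np.float64(-0.084)], [0, np.float64(0.0144), np.float64(-0.0008), 0, 0, 0, np.float64(-0.105)], [0, np.float64(0.0172), np.float64(-0.0011), 0, 0, 0, np.float64(-0.126)], [0, np.float64(0.0198), np.float64(-0.0014), 0, 0, 0, np.float64(-0.145)], [0, np.float64(0.0222), np.float64(-0.0018), 0, 0, 0, np.float64(-0.162)], [0, np.float64(0.0241), np.float64(-0.0021), 0, 0, 0, np.float64(-0.176)], [0, np.float64(0.0255), np.float64(-0.0024), 0, 0, 0, np.float64(-0.187)], [0, np.float64(0.0265), np.float64(-0.0026), 0, 0, 0, np.float64(-0.194)], [0, np.float64(0.0269), np.float64(-0.0027), 0, 0, 0, np.float64(-0.197)]]
```

>>> {"name": "arm_command", "arguments": {"commands": [[0,0.0012,0,0,0,0,-0.009],[0,0.0031,0,0,0,0,-0.023],[0,0.0058,-0.0001,0,0,0,-0.042],[0,0.0086,-0.0003,0,0,0,-0.063],[0,0.0115,-0.0005,0,0,0,-0.084],[0,0.0144,-0.0008,0,0,0,-0.105],[0,0.0172,-0.0011,0,0,0,-0.126],[0,0.0201,-0.0015,0,0,0,-0.147],[0,0.0229,-0.0019,0,0,0,-0.168],[0,0.0258,-0.0024,0,0,0,-0.188],[0,0.0286,-0.003,0,0,0,-0.209],[0,0.0314,-0.0036,0,0,0,-0.23]]}}

```text
t: 11.0
ee_pos: [690.8, 44.3, 13.8]
eef_rot: [2.424, 1.999, -0.0]
contact_force: [-0.7, -1.5, -0.8]
finger_gap: -0.2
```

```bash
python3 g.py
```

```text
[690.7981  44.2501  13.8272] wheel -11.305941310708596 137.4657114235828 tool -10.980917504543882 [-0.7057 -1.5382 -0.754 ] [-0.1024  0.7773 -0.0697  1.7978  0.0909  0.5695  1.1504]
```

>>> {"name": "arm_command", "arguments": {"commands": [[0,0.0029,0,0,0,0,-0.021],[0,0.0058,-0.0001,0,0,0,-0.042],[0,0.0086,-0.0003,0,0,0,-0.063],[0,0.0115,-0.0005,0,0,0,-0.084],[0,0.0144,-0.0008,0,0,0,-0.105],[0,0.0172,-0.0011,0,0,0,-0.126],[0,0.0201,-0.0015,0,0,0,-0.147],[0,0.0229,-0.0019,0,0,0,-0.168],[0,0.0258,-0.0024,0,0,0,-0.188],[0,0.0286,-0.003,0,0,0,-0.209],[0,0.0314,-0.0036,0,0,0,-0.23],[0,0.0342,-0.0043,0,0,0,-0.251]]}}

```text
t: 12.0
ee_pos: [693.2, 78.6, 13.8]
eef_rot: [2.155, 2.286, 0.0]
contact_force: [-0.4, -1.8, -0.3]
finger_gap: -0.1
```

```bash
python3 g.py;python3 - <<'E'
from h import *
im=get_image('scene');a=im['color'][165:325,225:440];cv2.imwrite('pics/s9.png',cv2.resize(a,None,fx=3,fy=3))
E
```

```text
[693.1682  78.6074  13.8027] wheel 3.09108758719925 137.3680854406997 tool 3.3962396563378405 [-0.4018 -1.7822 -0.2604] [-0.1131  0.7839 -0.1306  1.7817  0.1671  0.5865  1.2847]
```

View pics/s9.png

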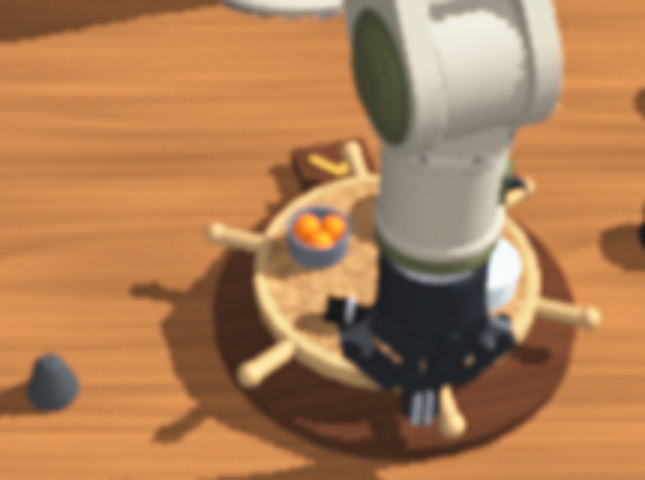

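>>> {"name": "arm_command", "arguments": {"commands": [[0,0.0029,0,0,0,0,-0.021],[0,0.0058,-0.0001,0,0,0,-0.042],[0,0.0086,-0.0003,0,0,0,-0.063],[0,0.0115,-0.0005,0,0,0,-0.084],[0,0.0144,-0.0008,0,0,0,-0.105],[0,0.0172,-0.0011,0,0,0,-0.126],[0,0.0201,-0.0015,0,0,0,-0.147],[0,0.0229,-0.0019,0,0,0,-0.168],[0,0.0258,-0.0024,0,0,0,-0.188],[0,0.0286,-0.003,0,0,0,-0.209],[0,0.0314,-0.0036,0,0,0,-0.23],[0,0.0342,-0.0043,0,0,0,-0.251]]}}

```text
t: 13.05
ee_pos: [686.9, 112.6, 13.8]
eef_rot: [1.851, 2.538, 0.0]
contact_force: [1.1, -1.7, 0.1]
finger_gap: -0.2
```

```bash
python3 g.py
```

```text
[686.9138 112.6058  13.8323] wheel 17.551260374870164 137.30576692049647 tool 17.780145667318138 [ 1.1369 -1.7192  0.1408] [-0.125   0.7861 -0.1913  1.7829  0.2424  0.5951  1.4182]
```

>>> {"name": "arm_command", "arguments": {"commands": [[0,0.0029,0,0,0,0,-0.021],[0,0.0058,-0.0001,0,0,0,-0.042],[0,0.0086,-0.0003,0,0,0,-0.063],[0,0.0115,-0.0005,0,0,0,-0.084],[0,0.0144,-0.0008,0,0,0,-0.105],[0,0.0172,-0.0011,0,0,0,-0.126],[0,0.0198,-0.0014,0,0,0,-0.145],[0,0.0222,-0.0018,0,0,0,-0.162],[0,0.0241,-0.0021,0,0,0,-0.176],[0,0.0255,-0.0024,0,0,0,-0.187],[0,0.0265,-0.0026,0,0,0,-0.194],[0,0.0269,-0.0027,0,0,0,-0.197]]}}

```text
t: 14.05
ee_pos: [676.1, 137.3, 13.9]
eef_rot: [1.595, 2.707, 0.0]
contact_force: [1.0, -1.0, 0.3]
finger_gap: 0.1
```

```bash
python3 g.py;python3 - <<'E'
from h import *
for n,(x,y) in(('scene',(280,195)),('top',(225,165))):
  im=get_image(n);a=im['color'][y:y+130,x:x+160 if n=='scene' else x+130];cv2.imwrite(f'pics/{n}10.png',cv2.resize(a,None,fx=4.5,fy=4.5,interpolation=cv2.INTER_CUBIC))
E
```

```text
[676.1176 137.3032  13.8535] wheel 28.82489194014815 137.10526236720509 tool 28.986361474848735 [ 1.007  -0.9504  0.309 ] [-0.134   0.7847 -0.2379  1.796   0.3011  0.5961  1.5213]
```

View pics/scene10.png

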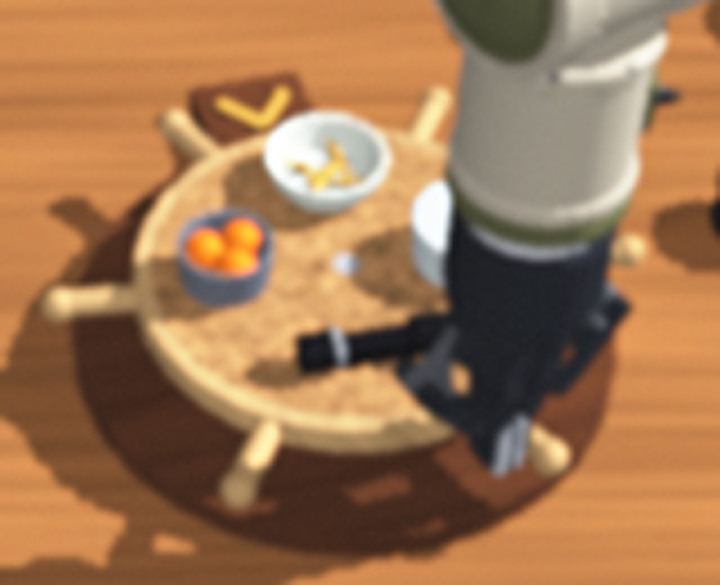

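View pics/top10.png

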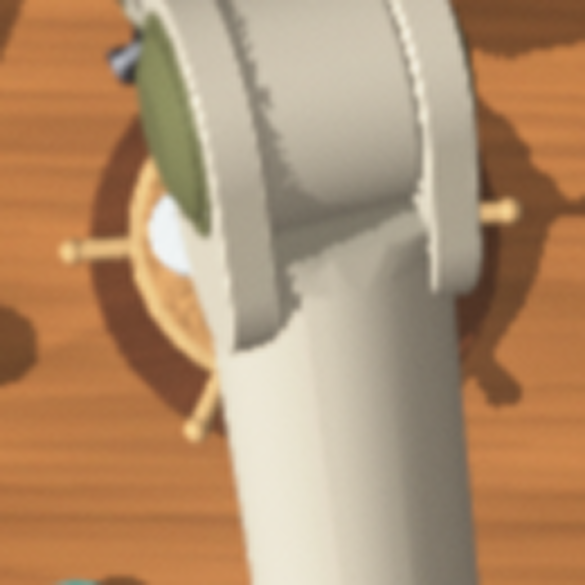

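Run:
```python
from h import *
im=get_image('top');B=unproj(im,crop([(70,251),(193,430),(508,210)],225,165),49);print(ang(B-[556.8,71.6]))
im=get_image('scene');c=np.array([552.7,70.8]);B=unproj(im,crop([(556,457),(240,488),(60,302),(170,122),(438,100)],280,195),49);print(ang(B-c))
d=unproj(im,crop([(327,160)],280,195),80)[0];print(ang(d-c),np.hypot(*(d-c)),ang(d-[554.5,70]))
```

```text
[ 96.18084585 155.59113475 -83.82327663]
[  36.40443788  -23.74138467  -83.85006173 -143.13032356  156.01034171]
-171.43311144832984 59.06655177126553 -172.43236653273698
```

>>> {"name": "arm_command", "arguments": {"commands": [[0,0.0007,0,0,0,0,-0.005],[0,0.0018,0,0,0,0,-0.013],[0,0.0034,0,0,0,0,-0.025],[0,0.0053,-0.0001,0,0,0,-0.038],[0,0.0072,-0.0002,0,0,0,-0.052],[0,0.009,-0.0003,0,0,0,-0.065],[0,0.0107,-0.0004,0,0,0,-0.078],[0,0.0122,-0.0005,0,0,0,-0.089],[0,0.0134,-0.0006,0,0,0,-0.097],[0,0.0141,-0.0007,0,0,0,-0.103],[0,0.0144,-0.0007,0,0,0,-0.105],[0,0.0144,-0.0007,0,0,0,-0.105]]}}

```text
t: 15.25
ee_pos: [668.5, 149.5, 13.8]
eef_rot: [-1.451, -2.786, -0.0]
contact_force: [1.5, -0.0, 0.8]
finger_gap: 0.0
```

>>> {"name": "arm_command", "arguments": {"commands": [[0,-0.002,0,0,0,0,0],[0,-0.005,0,0,0,0,0],[0,-0.01,0,0,0,0,0],[0,-0.016,-0.001,0,0,0,0.05],[0,-0.02,-0.001,0,0,0,0.1],[0,-0.022,-0.001,0,0,0,0.1],[0,-0.022,-0.001,-0.01,0,0,0.1],[0,-0.022,-0.001,-0.03,0,0,0.1],[0,-0.022,-0.001,-0.06,0,0,0.1],[0,-0.022,-0.001,-0.09,0,0,0.1],[0,-0.022,-0.001,-0.12,0,0,0.1],[0,-0.022,-0.001,-0.14,0,0,0.1]]}}

```text
t: 16.25
ee_pos: [681.0, 131.3, 157.7]
eef_rot: [1.585, 2.71, 0.003]
contact_force: [-0.5, 0.2, 0.2]
finger_gap: 0.2
```

```bash
python3 g.py
```

```text
[680.9611 131.2722 157.6647] wheel 25.674848454618218 138.65047636761128 tool 29.352722137727312 [-0.4524  0.2243  0.2444] [-0.0814  0.6192 -0.3028  1.705   0.2326  0.8497  1.598 ]
```

>>> {"name": "arm_command", "arguments": {"commands": [[0,0.01,0.004,-0.02,0,0,0],[0,0.03,0.012,-0.04,0,0,0],[0,0.055,0.021,-0.05,0,0,0],[0,0.085,0.033,-0.05,0,0,0],[0,0.115,0.044,-0.05,0,0,0],[0,0.145,0.056,-0.05,0,0,0],[0,0.175,0.068,-0.05,0,0,0],[0,0.205,0.079,-0.05,0,0,0],[0,0.235,0.09,-0.05,0,0,0],[0,0.255,0.098,-0.05,0,0,0],[0,0.264,0.102,-0.05,0,0,0],[0,0.264,0.102,-0.05,0,0,0]]}}

```text
t: 17.25
ee_pos: [638.8, 414.0, 204.1]
eef_rot: [-1.582, -2.713, -0.001]
contact_force: [-0.6, -0.1, -1.0]
finger_gap: 0.0
```

```bash
python3 g.py;python3 - <<'E'
from h import *
for n,(x,y) in(('scene',(280,195)),('top',(225,165))):
  im=get_image(n);a=im['color'][y:y+130,x:x+160 if n=='scene' else x+130];cv2.imwrite(f'pics/{n}11.png',cv2.resize(a,None,fx=4.5,fy=4.5,interpolation=cv2.INTER_CUBIC))
E
```

```text
[638.7847 414.0027 204.0922] wheel 76.42336995189493 352.6570147614757 tool 29.519549580603098 [-0.579  -0.1293 -0.9975] [-0.4737  0.6592 -0.304   1.4886  0.2144  1.0263  1.257 ]
```

View pics/scene11.png

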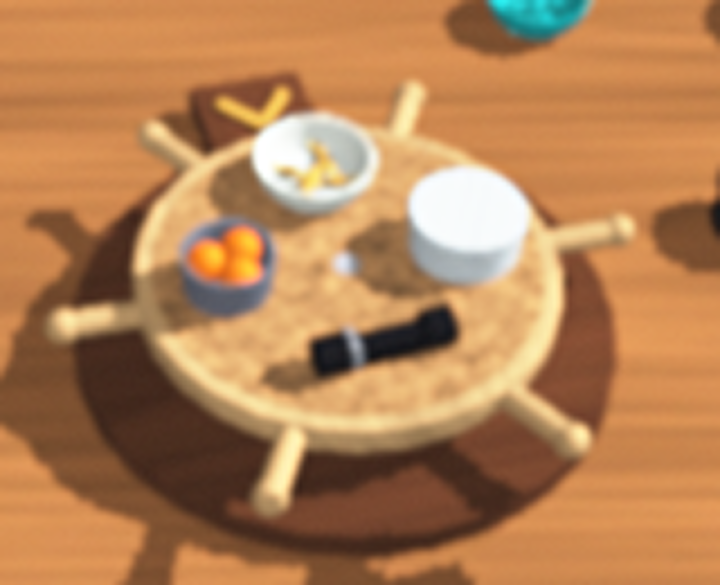

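View pics/top11.png

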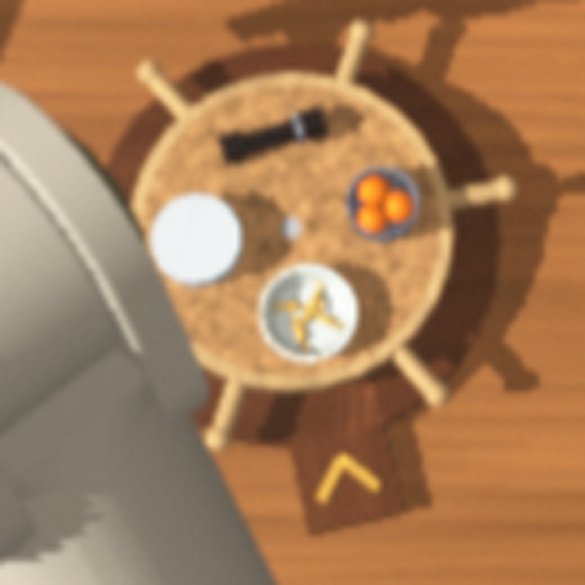

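Run:
```python
from h import *
im=get_image('top');c0=np.array([556.8,71.6])
B=unproj(im,crop([(148,72),(359,34),(506,188),(437,394),(215,439)],225,165),49);print(ang(B-c0), B[[0,3]].mean(0),B[[1,4]].mean(0))
for c in (c0,C,[555.5,71]):
  for n,u,z in (('dish',(310,312),80),('dish0',(214,278),80),('tin0',(233,148),87),('tin',(196,239),87),('pot0',(347,296),84),('pot',(383,204),84),('seat0',(365,170),75),('seat',(275,136),75),('arrow',(344,456),20)):
    d=unproj(im,crop([u],225,165),z)[0]-c; print(n,np.round([ang(d),np.hypot(*d)],1),end=' ')
  print()
def s(a,b,z):
  d=unproj(im,crop([a,b],225,165),z);return ang(d[1]-d[0])
print('seat dir',s((330,137),(399,203),69),s((228,146),(322,124),69))
im=get_image('scene');c=np.array([552.7,70.8]);B=unproj(im,crop([(576,438),(270,497),(64,324),(157,136),(411,95),(622,228)],280,195),49);print(ang(B-c),B.mean(0))
d=unproj(im,crop([(315,160)],280,195),80)[0]-B.mean(0);print(ang(d),np.hypot(*d))
```

```text
[  42.3511893   -17.59173009  -77.89646927 -137.88059234  161.66344431] [556.53739643  71.79020764] [554.90491751  73.27925146]
dish [-165.9   66.7] dish0 [129.2  65.7] tin0 [38.4 63.8] tin [103.7  65.4] pot0 [-142.2   68.2] pot [-79.9  66.9] seat0 [-54.   65.2] seat [10.1 63.2] arrow [-165.8  162.5] 
dish [-166.    65.8] dish0 [128.4  65.5] tin0 [38.2 64.7] tin [102.9  65.6] pot0 [-142.    67.3] pot [-79.1  66.6] seat0 [-53.3  65.3] seat [10.4 64.1] arrow [-165.8  161.6] 
dish [-166.1   65.3] dish0 [128.   65.3] tin0 [38.1 65.2] tin [102.4  65.7] pot0 [-141.9   66.8] pot [-78.7  66.5] seat0 [-52.8  65.5] seat [10.5 64.6] arrow [-165.8  161.1] 
seat dir -133.77896556804353 -75.68050890629688
[  42.45686501  -18.06788075  -77.88319928 -138.14678938  161.98022708
  102.11593236] [553.12626855  71.4916434 ]
-164.7294260760312 61.13221955410417
```

Run:
```python
from h import *
out=[]
t=np.linspace(0,2*np.pi,60)
for n,(x,y),c in(('scene',(305,210),[553.5,70.8]),('top',(265,210),[556.3,71.5])):
  im=get_image(n);s=8;a0=cv2.resize(im['color'][y:y+60,x:x+60],None,fx=s,fy=s,interpolation=cv2.INTER_CUBIC)
  for A,col in((194.2,(0,0,255)),):
    a=a0.copy();A=np.radians(A);d=np.array(c)+66*np.array([np.cos(A),np.sin(A)])
    P=np.c_[d[0]+34*np.cos(t),d[1]+34*np.sin(t),0*t+80]
    L=np.r_[[[*c,58]],[[*d,58]],[[c[0]+163*np.cos(A),c[1]+163*np.sin(A),21]]]
    for Q in(P,L):
      q=((pr(im,Q)-[x,y]+.5)*s).astype(int);cv2.polylines(a,[q],False,col,1)
    out.append(a)
cv2.imwrite('pics/ov.png',cv2.resize(np.hstack(out),(800,400)))
```

```text
(no output)
```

View pics/ov.png

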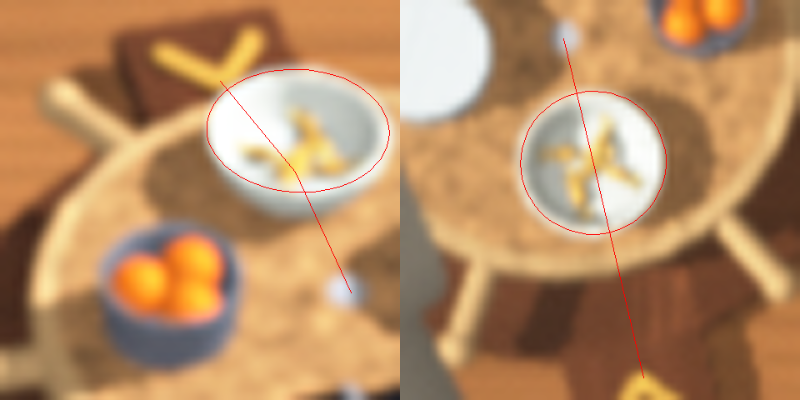

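Run:
```python
from station import workorder
print(workorder.sign_off())
```

```text
the job is handed in; nothing more can be done
None
```

I turned the carousel about 64° anticlockwise by pushing one rim handle with the shut fingertips. The white dish now stands at the front, in line with the arrow. I then backed off, lifted clear and moved the arm aside before handing in at about 17.5 s.

- **Alignment:** the top camera puts the dish at -166.0° and the arrow at -165.8°. The scene camera puts the dish at -164.7° and the arrow at -165.9°. An overlay of the target position fits the dish in both views. The handles turned about 1° less than the dish appears to have, so I trust the alignment to about 1–2°.
- **Push:** the measured contact force stayed at about 2 N.
- **Loose items:** by camera, the dish, tin, pot and reel seat stand at about the same distance from the axis as before. They turned 62 to 65° by direct measurement, which matches the wheel within measuring error. The reel seat's own direction came out at 58°, which I put down to the rough reading of its two ends. I saw no sign of contact with any of them.
- **Fingertip height:** the fingertips appeared in the images about 15–24 mm higher than the reported TCP. My first pass therefore went over the handle with no measurable contact force. I corrected it by lowering the tool.

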